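# Clamp a tube block on the shaker under its spring bail

## Task

Get the blue tube block ready for shaking: swing the shaker's spring-loaded hold-down bail up and back until it stays open, set the blue block flat in the nest between the four corner guides, then bring the bail back over so that its red bar bears down on the block. Leave the orange block and the label pack where they are.

Things in the scene. Friction and masses are not known exactly. Their poses are not given: they have to be found in the camera images.
- shaker: White shaker with grey platform, fixed on the desk. Origin on the desk (z = 0) under the nest's middle; +x points from its front panel to the hinge side. Base: x -101 to +125, y -88 to +88 mm, platform top 70 mm above the desk. Bail hinge axis: along y at x = +85 mm, 117 mm above the desk, between two dark ears at y = +-68 mm, 130 mm high.
- nest (a point): Middle of the nest, on the platform's top; axes as the shaker's. Black rubber area, 122 x 80 mm, long side along x, with four black L-shaped corner guides 10.5 mm high; inside them a 104 x 62 mm block has 4 mm to spare on each side. Between the guides the long sides are open over 86 mm, so fingers can go down beside the block.
- press_bar: Red round cross bar of the bail, 14 mm thick, 90 mm long along the shaker's y; origin at its middle. Two steel side rods (8 mm, at y = +-58 mm) carry it 95 mm from the hinge axis. Closed over the empty nest its middle is 28 mm above the platform. It can be pinched from above, fingers closing along the shaker's x, and led round the hinge; it is a roller, turning freely.
- bail (a joint): Bail angle q: 0 closed (empty), grows as it swings up and away from the front panel, 2.15 at the open stop. Bar's middle in the shaker's frame, mm: x = 85 - 95 cos(q - 0.2), z = 117 + 95 sin(q - 0.2). Springs pull it shut below about 1.2 and hold it open above; it takes up to about 10 N at the bar; the hinge is damped. With the block under it, it rests at about 0.2.
- blue_block: Loose blue block full of white-capped tubes, 104 x 62 x 40 mm, about 0.2 kg; solid, the caps' tops are at 40 mm. Origin at the centre of its underside, x along its 104 mm side, z up. Grasp across the 62 mm side. Either way round is the same.
- orange_block: Orange block of the same shape and size, to be left where it is. Origin at the centre of its underside.
- label_pack: Small yellow and red label pack, 58 x 85 x 16 mm, lying beyond the shaker and the blocks, to be left where it is. Origin at the centre of its underside.

How it is judged:
By the outcome, as a careful person would: the job done as asked, in the order asked, and still so for the second after the job is handed in, with the robot touching nothing.
It also fails if it takes over 72 s, if anything falls off the work surface, if the arm or the gripper's body presses on something with over 40 N, if the wrist force passes 120 N, or if a joint passes its speed limit or range.

## Robot

A 6-joint arm with a two-finger parallel gripper is mounted at the origin on a cart in front of the work surface, level with it; the furniture and walls round the work are solid. World frame = base frame: x ahead of the robot, y to its left, z up, the work surface at z = 0. Lengths are in m, angles in rad, forces in N, time in s.
With the tool pointing down it reaches from about 0.3 to 0.775 m from the base axis. Payload 14.6 kg.
Tool frame: the origin (TCP) lies between the finger pads; the fingertips stand ctrl.tip_extent ahead of it and the grasp point (between the pads) lies 3 mm ahead of it (ctrl.tip_extent is the distance from the TCP to the fingertips, in m); z points along the fingers, y is the line along which they close (so a half turn about z gives the same grasp; the last joint's range is limited). The gripper opens to 94 mm and grips with 3 to 60 N. Pads are 16 mm wide; open, the fingers measure 119 mm over their backs; the gripper's body (75 mm by 177 mm) begins 78 mm behind the grasp point.
Start: joints at [1.049, 0.3, 1.521, -0, 1.321, -0.067], TCP at [0.242, 0.494, 0.227] pointing down, gripper open.
Joint ranges: [-3.03, 3.03], [-0.79, 2.21], [0.23, 2.52], [-1.04, 4.18], [0, 3.07], [-2.55, 2.55]. Speed limits (rad/s): [2.22, 2.22, 2.57, 3.14, 3.14, 3.14].

## Interface

Orientations are given as [roll, pitch, yaw] about the fixed x, y, z axes, in that order (R = Rz(yaw) Ry(pitch) Rx(roll)).
In Python, from station import ctrl gives the robot as it stands.
- The arm moves only by the tool shift_gripper, called after "Call:" by a JSON object that holds its "fn" and its "kwargs", one argument or row to a line. Schema: {"type":"object","properties":{"plan":{"type":"array","items":{"type":"number"},"minItems":6,"maxItems":60},"aperture":{"type":"number"},"clamp_n":{"type":"number"},"only":{"type":"string"},"quiet":{"type":"boolean"},"lines":{"type":"string"}},"required":["plan"],"additionalProperties":false}. plan is one flat list of numbers that holds 1 to 10 rows one after another, with no inner brackets; each row has 6 numbers: dx, dy, dz in m, then a rotation vector rx, ry, rz in rad; each row shifts and turns the commanded pose from where the row before left it, along the tool's axes as they then stand; what a row does not reach is not made up. A row lasts 1/10 s, in which the tool goes at most 0.05 m and 0.15 rad, less where a joint would pass 70% of its speed; a pose out of reach is approached as far as the arm can. aperture is the finger opening in m, set as the call begins (left out keeps the last). The fingers move at their own pace and stop on an object; clamp_n is the grip in N (left out, the last holds). Time passes only in rows, so rows that do not move let the fingers close. The tool returns the time, the measured TCP pose, the force, the opening and the grip force at its end. only (a regular expression) keeps the lines of the reply that match it, lines (a string "A,B") keeps lines A to B, and quiet returns only ok. Input that does not fit is refused with a message, and nothing moves.
- ctrl.get_obs(): the state, without advancing time (a new reading comes with each control period).
- ctrl.camera(name): name is "scene" or "side" or "wrist"; returns a dict with "pixels" (480x640x3 uint8, blue, green, red), "fx", "fy", "cx", "cy" (pixels), "k1" (the pictures are not rectified: a ray, as slopes to the right and down, at radius r is drawn at 1 + k1 r^2 times it, then the intrinsics apply), "extrinsics" (4x4, takes a point from camera to world coordinates). Camera axes: x right, y up, looking along -z (the intrinsics and any distortion apply to the point x, -y, -z); pixel columns grow to the right and rows downward; lengths in m; the calibration is good to about 2 mm. A picture is of the moment at which its call begins. There is no depth.
- ctrl.hand_in(): hands the job in; it is judged then, once.
The state is a dict: "time_s": time; "qpos": joint angles; "joint_vel": joint speeds; "tau": joint torques, N m; "ee_pos": TCP position; "eef_rot": TCP orientation; "force": force on the tool from outside, world axes, zero at the start; "moment": the same for the moment, N m; "grip_width": finger opening in m; "grip_force": force on a finger pad.
Only numpy, scipy, OpenCV 4.12 (cv2) and the standard library are available. Lean on these libraries where they do the work, as an engineer would, in place of code of your own. Each camera call takes 0.05 s, during which the arm holds its last target. There are 200 camera calls.

## Working session

There is one attempt and no reset: what is moved stays moved. The work goes in short steps, Python scripts to look and compute and a tool call to move; the robot and the scene stay as the last step left them, time stands still between calls to the robot, and variables do not carry over. Pictures are saved under pics/ and viewed, at most 10 in all, crops included, and the job is handed in when it is done.

```bash
ls; mkdir -p pics
```

Run:
```python
from station import ctrl
import cv2
print(ctrl.tip_extent, ctrl.get_obs())
for n in ("scene","side"):
    c=ctrl.camera(n); cv2.imwrite(f"pics/{n}0.png",c["pixels"]); print(n,c["fx"],c["cx"],c["cy"],c["k1"],c["extrinsics"].round(3).tolist())
```

```text
pics
station.py
0.022 {'time_s': 0.0, 'qpos': array([ 1.04942594e+00,  3.00446413e-01,  1.52157489e+00, -1.36195896e-05,
        1.32068694e+00, -6.66162386e-02]), 'joint_vel': array([-0.00032089, -0.00127172,  0.00241634, -0.0002229 ,  0.0014131 ,
        0.00226424]), 'tau': array([ 2.21804738e-03, -5.31833053e+01, -3.52735269e+01,  7.09044258e-02,
        2.46021291e-02,  5.70884566e-06]), 'ee_pos': array([0.24148042, 0.49389437, 0.22690247]), 'eef_rot': array([-3.14047866e+00, -6.10989158e-05,  2.68684185e+00]), 'force': array([ 1.00794137,  0.30588367, -0.52959867]), 'moment': array([-0.00814684, -0.01963566,  0.00945414]), 'grip_force': 0.0, 'grip_width': 0.09387484365801796}
scene 436.2936974410664 313.17727401974764 239.14218931143745 -0.1045510048870891 [[0.54, 0.507, -0.672, 0.007], [-0.842, 0.339, -0.421, -0.464], [0.014, 0.792, 0.61, 0.636], [0.0, 0.0, 0.0, 1.0]]
side 578.5699398300391 304.42989381607435 244.92166199556146 -0.04053727829522706 [[0.934, 0.171, -0.313, 0.193], [-0.356, 0.392, -0.848, -1.172], [-0.023, 0.904, 0.427, 0.657], [0.0, 0.0, 0.0, 1.0]]
```

View pics/scene0.png

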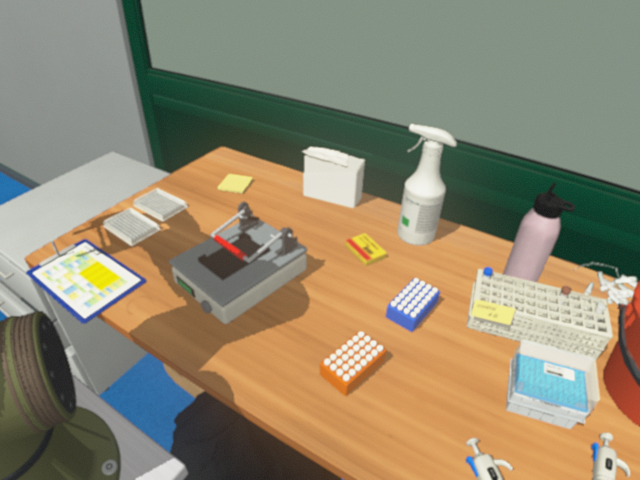

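View pics/side0.png

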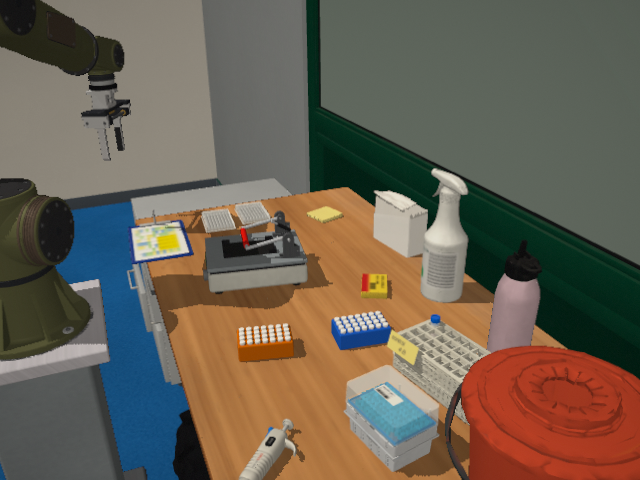

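The scene view has the shaker at about (240,265), blue block (413,303), orange block (353,362) and label pack (366,248). The side view has the shaker at about (255,262), blue block (361,329) and orange block (265,341). Next I'll enlarge both.

Run:
```python
import cv2
a=cv2.imread("pics/scene0.png")[195:395,165:445]; cv2.imwrite("pics/sc_c.png",cv2.resize(a,(784,560),interpolation=cv2.INTER_CUBIC))  # 2.8
b=cv2.imread("pics/side0.png")[205:365,195:405]; cv2.imwrite("pics/si_c.png",cv2.resize(b,(777,592),interpolation=cv2.INTER_CUBIC))  # 3.7
```

```text
(no output)
```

View pics/sc_c.png

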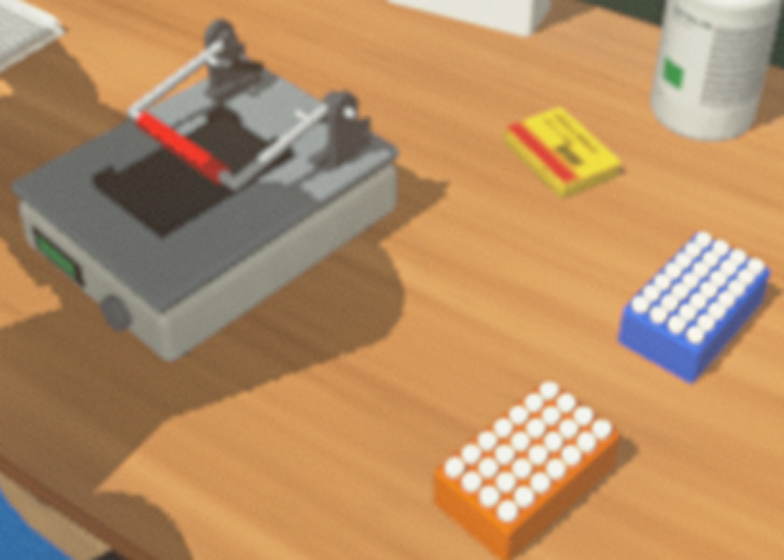

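View pics/si_c.png

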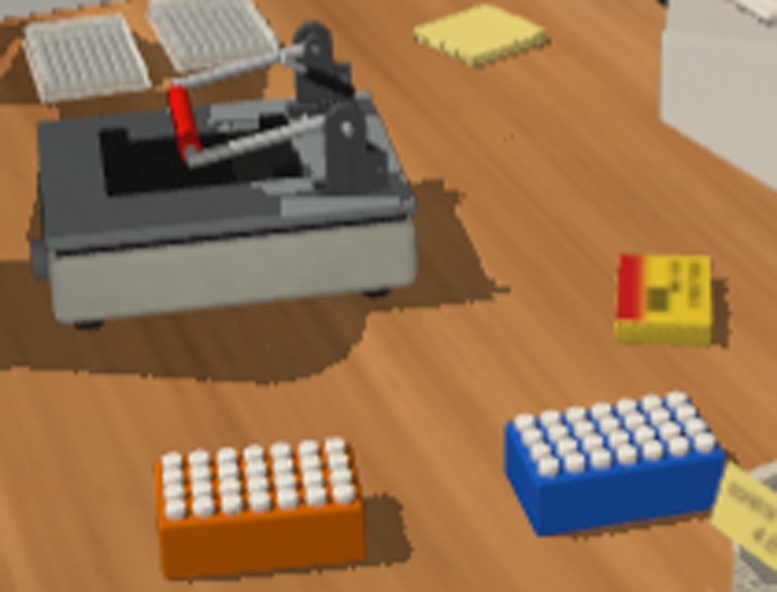

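In these crops I read cap-corner, platform-corner and bar-end pixels. Triangulating them now.

Create h.py:
```python
import numpy as np, cv2
from station import ctrl
def P(c):
    E=np.linalg.inv(np.diag([1,1,1,1.])@c["extrinsics"]); F=np.diag([1,-1,-1.])
    return F@E[:3]
def und(c,uv):
    K=np.array([[c["fx"],0,c["cx"]],[0,c["fy"],c["cy"]],[0,0,1.]])
    return cv2.undistortPoints(np.array(uv,float).reshape(-1,1,2),K,np.array([c["k1"],0,0,0.])).reshape(-1,2)
def tri(c1,uv1,c2,uv2):
    a,b=und(c1,uv1),und(c2,uv2)
    X=cv2.triangulatePoints(P(c1),P(c2),a.T,b.T); X=(X[:3]/X[3]).T
    def err(c,n):
        p=np.c_[X,np.ones(len(X))]@P(c).T; return np.linalg.norm(p[:,:2]/p[:,2:]-n,axis=1)*c["fx"]
    return X,err(c1,a),err(c2,b)
def plane(c,uv,z):
    n=und(c,uv); R=c["extrinsics"][:3,:3]; o=c["extrinsics"][:3,3]
    d=np.c_[n[:,0],-n[:,1],-np.ones(len(n))]@R.T
    return o+d*((z-o[2])/d[:,2])[:,None]
def obs():
    o=ctrl.get_obs(); print(round(o["time_s"],2),o["ee_pos"].round(4),o["eef_rot"].round(3),o["force"].round(1),round(o["grip_width"],4),o["qpos"].round(2))
    return o
```

Run:
```python
from h import *
s=ctrl.camera("scene"); d=ctrl.camera("side")
names="b-+ b-- b+- b++ p-- p+- p-+ bar+ bar- n-- n-+ o1 o2 o3 o4".split()
A=[(640,303),(695,334),(765,266),(703,238),(165,308),(398,152),(12,187),(137,113),(225,180),(163,237),(95,183),(454,467),(508,511),(603,429),(549,389)]
B=[(524,422),(548,465),(705,438),(678,397),(47,245),(412,207),(38,122),(178,90),(190,155),(107,195),(101,130),(172,460),(176,508),(344,492),(335,446)]
A=np.array(A)/2.8+[165,195]; B=np.array(B)/3.7+[195,205]
X,e1,e2=tri(s,A,d,B)
for n,x,a,b in zip(names,X,e1,e2): print(n,(x*1000).round(1),a.round(1),b.round(1))
for k,nm in ((0,"blue"),(11,"orange")):
    q=X[k:k+4]; l=(q[2]+q[3]-q[0]-q[1])/2; print(nm,q.mean(0).round(4),np.arctan2(l[1],l[0]),np.linalg.norm(l))
for i,j in ((4,5),(6,4),(7,8),(10,9)):
    l=X[j]-X[i]; print(names[i],names[j],np.degrees(np.arctan2(l[1],l[0])),np.linalg.norm(l))
```

```text
b-+ [ 583.3 -286.2   37.1] 0.0 0.0
b-- [ 577.6 -329.    37.2] 0.2 0.2
b+- [ 658.3 -347.4   44.1] 0.3 0.3
b++ [ 668.7 -297.5   37.6] 0.3 0.3
p-- [381.5 -43.4  67.8] 0.1 0.1
p+- [600. -78.  65.] 0.0 0.0
p-+ [411.9 130.3  67.6] 0.9 0.8
bar+ [499.3  85.2  95.6] 0.2 0.2
bar- [478.3 -16.2  95.5] 0.5 0.4
n-- [ 4.286e+02 -3.000e-01  7.150e+01] 0.1 0.1
n-+ [441.5  73.6  79.1] 1.6 1.3
o1 [ 399.2 -250.    37.6] 0.4 0.4
o2 [ 389.9 -292.    37.2] 0.3 0.3
o3 [ 472.4 -312.1   37.9] 0.2 0.2
o4 [ 482.6 -269.3   37.3] 0.1 0.1
blue [ 0.622 -0.315  0.039] -0.17669871584771255 0.08443449299166932
orange [ 0.436  -0.2808  0.0375] -0.23379946279636998 0.08527383697957927
p-- p+- -9.012979374349584 0.22115940476397347
p-+ p-- -99.91092024685807 0.1763355018356723
bar+ bar- -101.68870562741081 0.10356432397435102
n-+ n-- -99.934992116225 0.0754127243951705
```

Add to h.py:
```python
from scipy.spatial.transform import Rotation as Ro
S0=np.array([0.4955,0.028,0.0]); YAW=-0.168
def sh(x,y,z): return S0+Ro.from_euler('z',YAW).apply([x,y,z])
def to(p,yaw,rot_first=False):
    "tool-axes translation (current axes) and turn to reach world TCP p, tool down, yaw"
    o=obs(); R=Ro.from_euler('xyz',o["eef_rot"]); T=Ro.from_euler('xyz',[np.pi,0,yaw])
    A=T if rot_first else R
    print("shift",A.inv().apply(np.array(p)-o["ee_pos"]).round(4),"turn",(R.inv()*T).as_rotvec().round(4))
```

```text
(no output)
```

Call:
{"fn": "shift_gripper", "kwargs": {
  "plan": [-0.035, -0.028, -0.007, 0, 0, 0, -0.035, -0.028, -0.007, 0, 0, 0, -0.035, -0.028, -0.007, 0, 0, 0, -0.035, -0.028, -0.007, 0, 0, 0, -0.035, -0.028, -0.007, 0, 0, 0, -0.035, -0.028, -0.007, 0, 0, 0, -0.035, -0.028, -0.007, 0, 0, 0, -0.035, -0.028, -0.007, 0, 0, 0, -0.035, -0.028, -0.007, 0, 0, 0, -0.035, -0.028, -0.007, 0, 0, 0]
}}

```text
time_s: 1.2
ee_pos: [0.4334, 0.087, 0.2978]
eef_rot: [3.141, 0.0, 2.687]
force: [0.3, 1.1, 0.4]
grip_width: 0.0939
grip_force: 0.0
```

Call:
{"fn": "shift_gripper", "kwargs": {
  "plan": [0, 0, 0, 0, 0, 0.143, 0, 0, 0, 0, 0, 0.143, 0, 0, 0, 0, 0, 0.143, 0, 0, 0, 0, 0, 0.143, 0, 0, 0, 0, 0, 0.143, 0, 0, 0, 0, 0, 0.143, 0, 0, 0, 0, 0, 0.143, 0, 0, 0, 0, 0, 0.143, 0, 0, 0, 0, 0, 0.143, 0, 0, 0, 0, 0, 0]
}}

```text
time_s: 2.2
ee_pos: [0.433, 0.0888, 0.2974]
eef_rot: [-3.141, 0.0, 1.397]
force: [-0.1, 0.3, 0.0]
grip_width: 0.094
grip_force: 0.0
```

Run:
```python
from h import *
to(sh(-40,0,.3/.001*.001) if 0 else sh(-0.04,0,0.3),1.40)
c=ctrl.camera("wrist"); cv2.imwrite("pics/w1.png",c["pixels"]); print(c["extrinsics"].round(3).tolist())
```

```text
2.2 [0.433  0.0888 0.2974] [-3.141  0.     1.397] [-0.1  0.3  0. ] 0.094 [ 0.12  0.01  1.7  -0.    1.44  0.29]
shift [-0.0493  0.0321 -0.0026] turn [-0.0002  0.0001 -0.0026]
[[0.985, 0.166, 0.048, 0.447], [-0.173, 0.948, 0.269, 0.167], [-0.001, -0.273, 0.962, 0.455], [0.0, 0.0, 0.0, 1.0]]
```

View pics/w1.png

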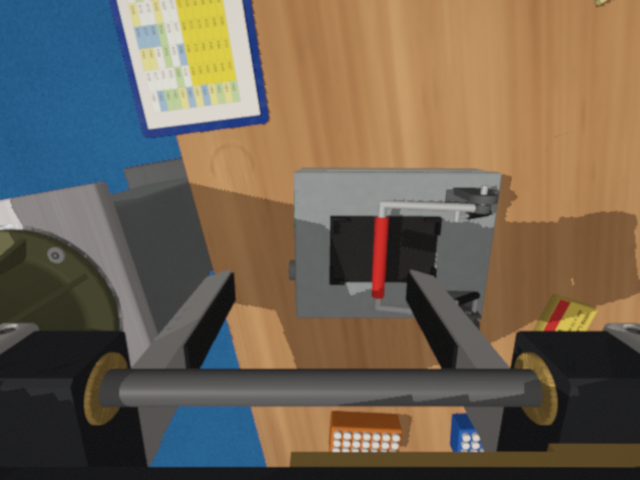

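The wrist view shows the shaker almost aligned with the image: platform (295–500, 170–318), nest (331–441, 216–284), red bar from (381,217) to (378,297). I'll enlarge it to refine the pose.

Run:
```python
import cv2
a=cv2.imread("pics/w1.png")[160:330,285:510]; cv2.imwrite("pics/w1c.png",cv2.resize(a,None,fx=3.5,fy=3.5,interpolation=cv2.INTER_CUBIC))
```

```text
(no output)
```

View pics/w1c.png

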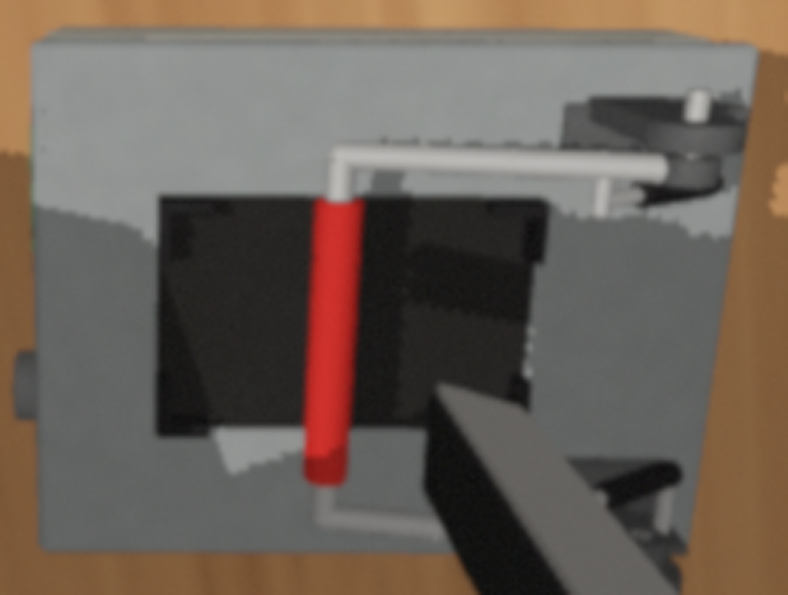

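Run:
```python
from h import *
from scipy.optimize import least_squares
w=ctrl.camera("wrist"); s=ctrl.camera("scene"); d=ctrl.camera("side")
U=lambda L,k,o: np.array(L,float)/k+o
m=np.array
data=[(w,U([(35,43),(42,550),(757,45),(159,197),(157,435),(338,200),(325,485)],3.5,[285,160]),
  m([(-101,88,70),(-101,-88,70),(125,88,70),(-61,40,74),(-61,-40,74),(-8.1,45,98),(-8.1,-45,98)])),
 (s,U([(165,308),(398,152),(12,187),(163,237),(95,183)],2.8,[165,195]),m([(-101,-88,70),(125,-88,70),(-101,88,70),(-61,-40,70),(-61,40,80)])),
 (d,U([(47,245),(412,207),(38,122),(107,195),(101,130)],3.7,[195,205]),m([(-101,-88,70),(125,-88,70),(-101,88,70),(-61,-40,70),(-61,40,80)]))]
def res(p,sel=data):
    r=[]
    for c,uv,X in sel:
        W=Ro.from_euler('z',p[3]).apply(X/1000)+p[:3]
        q=np.c_[W,np.ones(len(W))]@P(c).T; r.append((q[:,:2]/q[:,2:]-und(c,uv))*c["fx"])
    return np.concatenate(r).ravel()
for sel in (data,data[:1],data[1:]):
    f=least_squares(res,[.4955,.028,0,-.168],args=(sel,),loss="soft_l1"); print(f.x.round(4)); 
    print(res(f.x,sel).reshape(-1,2).round(1).tolist())
# blue block in wrist? bar mid by plane
print(plane(w,U([(338,200),(325,485)],3.5,[285,160]),.098).round(4))
```

```text
[ 0.4966  0.0298 -0.0043 -0.1722]
[[-0.6, 0.5], [-0.2, 0.5], [0.3, 0.6], [0.2, 0.4], [0.0, -1.4], [0.2, 0.1], [-0.2, -2.7], [-1.3, -0.1], [1.4, -1.4], [-0.7, -0.9], [0.3, 1.6], [-0.9, -1.8], [0.0, 0.0], [2.0, -0.6], [-0.5, 0.8], [0.5, 2.1], [-0.4, 1.3]]
[ 0.4966  0.0299 -0.0039 -0.171 ]
[[-0.7, 0.5], [-0.2, 0.7], [0.4, 0.4], [0.2, 0.4], [0.0, -1.3], [0.2, 0.0], [-0.1, -2.7]]
[ 0.4962  0.0283 -0.0035 -0.1789]
[[-1.4, 0.1], [2.0, -1.1], [-0.4, -1.1], [0.5, 1.7], [-0.6, -1.9], [-0.4, -0.1], [1.8, -0.4], [-0.4, 0.6], [0.3, 2.0], [-0.4, 1.2]]
[[ 0.4956  0.0767  0.098 ]
 [ 0.4803 -0.0143  0.098 ]]
```

```bash
sed -i 's/^S0=.*/S0=np.array([0.4966,0.0298,0.0]); YAW=-0.172/' h.py
```

Call:
{"fn": "shift_gripper", "kwargs": {
  "plan": [-0.0118, 0.0162, 0.02, 0, 0, 0, -0.0118, 0.0162, 0.02, 0, 0, 0, -0.0118, 0.0162, 0.02, 0, 0, 0, -0.0118, 0.0162, 0.02, 0, 0, 0, 0, 0, 0.03, 0, 0, 0, 0, 0, 0.03, 0, 0, 0, 0, 0, 0.02, 0, 0, 0, 0, 0, 0, 0, 0, 0]
}}

```text
time_s: 3.2
ee_pos: [0.4877, 0.0312, 0.1352]
eef_rot: [-3.137, 0.001, 1.402]
force: [-0.1, -0.3, 1.1]
grip_width: 0.0939
grip_force: 0.0
```

Run:
```python
from h import *
to(sh(-0.0081,0,0.104),1.3988)
c=ctrl.camera("side"); cv2.imwrite("pics/s2.png",cv2.resize(c["pixels"][180:320,190:400],None,fx=3.7,fy=3.7))
```

```text
3.2 [0.4877 0.0312 0.1352] [-3.137e+00  1.000e-03  1.402e+00] [-0.1 -0.3  1.1] 0.0939 [-0.01  0.27  1.79 -0.    1.09  0.16]
shift [0.0002 0.0011 0.0312] turn [-0.0045  0.0007  0.003 ]
```

View pics/s2.png

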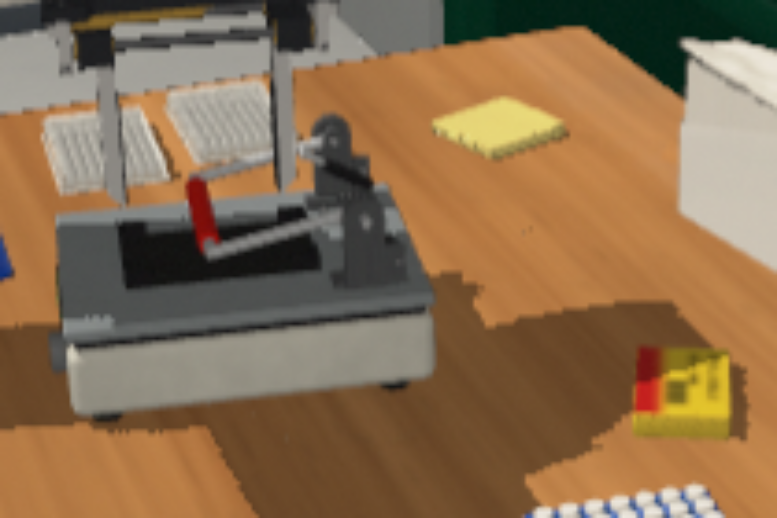

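The fingers straddle the bar (crop bar around (203,215), fingers at (115,195) and (283,180)). Lower and pinch.

Call:
{"fn": "shift_gripper", "kwargs": {
  "plan": [0, 0.001, 0.016, 0, 0, 0, 0, 0, 0.015, 0, 0, 0, 0, 0, 0, 0, 0, 0]
}}

```text
time_s: 3.55
ee_pos: [0.4897, 0.0311, 0.1064]
eef_rot: [-3.141, 0.0, 1.401]
force: [-0.3, 0.0, 0.0]
grip_width: 0.094
grip_force: 0.0
```

Call:
{"fn": "shift_gripper", "kwargs": {
  "plan": [0, 0, 0, 0, 0, 0, 0, 0, 0, 0, 0, 0, 0, 0, 0, 0, 0, 0, 0, 0, 0, 0, 0, 0, 0, 0, 0, 0, 0, 0, 0, 0, 0, 0, 0, 0, 0, 0, 0, 0, 0, 0],
  "aperture": 0.0,
  "clamp_n": 40
}}

```text
time_s: 4.25
ee_pos: [0.4899, 0.0311, 0.1065]
eef_rot: [-3.142, 0.0, 1.4]
force: [0.1, 0.2, 0.5]
grip_width: 0.0415
grip_force: 0.0
```

Run:
```python
from h import *
to(sh(-0.0081,0,0.104),1.3988)
q=0;
for i in range(0,23):
    q=i*0.1; print(q, round(85-95*np.cos(q-.2),1), round(117+95*np.sin(q-.2),1))
```

```text
4.25 [0.4899 0.0311 0.1065] [-3.142  0.     1.4  ] [0.1 0.2 0.5] 0.0415 [-0.01  0.31  1.81 -0.    1.02  0.16]
shift [-0.0001 -0.0012  0.0025] turn [-0.     0.     0.001]
0.0 -8.1 98.1
0.1 -9.5 107.5
0.2 -10.0 117.0
0.30000000000000004 -9.5 126.5
0.4 -8.1 135.9
0.5 -5.8 145.1
0.6000000000000001 -2.5 154.0
0.7000000000000001 1.6 162.5
0.8 6.6 170.6
0.9 12.3 178.2
1.0 18.8 185.1
1.1 25.9 191.4
1.2000000000000002 33.7 196.9
1.3 41.9 201.7
1.4000000000000001 50.6 205.5
1.5 59.6 208.5
1.6 68.9 210.6
1.7000000000000002 78.3 211.8
1.8 87.8 212.0
1.9000000000000001 97.2 211.2
2.0 106.6 209.5
2.1 115.7 206.9
2.2 124.5 203.4
```

Adjusting slightly to TCP z 0.104 and letting the fingers finish closing.

Call:
{"fn": "shift_gripper", "kwargs": {
  "plan": [0, -0.001, 0.002, 0, 0, 0, 0, 0, 0, 0, 0, 0, 0, 0, 0, 0, 0, 0, 0, 0, 0, 0, 0, 0, 0, 0, 0, 0, 0, 0, 0, 0, 0, 0, 0, 0]
}}

```text
time_s: 4.85
ee_pos: [0.4873, 0.0315, 0.1039]
eef_rot: [-3.137, 0.0, 1.4]
force: [-9.7, 1.6, 3.8]
grip_width: 0.0129
grip_force: 40.0
```

Call:
{"fn": "shift_gripper", "kwargs": {
  "plan": [0, -0.003, -0.009, 0, 0, 0, 0, -0.0005, -0.0095, 0, 0, 0, 0, 0.0005, -0.0095, 0, 0, 0, 0, 0.0014, -0.0095, 0, 0, 0, 0, 0.0023, -0.009, 0, 0, 0]
}}

```text
time_s: 5.35
ee_pos: [0.4895, 0.0311, 0.1517]
eef_rot: [-3.141, 0.0, 1.4]
force: [4.8, 0.4, -10.3]
grip_width: 0.0126
grip_force: 40.0
```

Run:
```python
from h import *
o=obs(); v=Ro.from_euler('z',-YAW).apply(o["ee_pos"]-S0)*1000; print(v, Ro.from_euler('z',-YAW).apply(o["force"]))
```

```text
5.35 [0.4895 0.0311 0.1517] [-3.141  0.     1.4  ] [  4.8   0.4 -10.3] 0.0126 [-0.01  0.25  1.77 -0.    1.12  0.16]
[-7.17877541e+00  7.22491840e-02  1.51650487e+02] [  4.70139275   1.1924994  -10.31947967]
```

Call:
{"fn": "shift_gripper", "kwargs": {
  "plan": [0, 0.0035, -0.009, 0, 0, 0, 0, 0.0042, -0.0085, 0, 0, 0, 0, 0.005, -0.008, 0, 0, 0, 0, 0.0057, -0.0076, 0, 0, 0, 0, 0.0065, -0.007, 0, 0, 0, 0, 0.0071, -0.0063, 0, 0, 0, 0, 0.0078, -0.0055, 0, 0, 0]
}}

```text
time_s: 6.05
ee_pos: [0.5297, 0.024, 0.2037]
eef_rot: [3.141, 0.0, 1.4]
force: [-0.6, -5.0, -4.1]
grip_width: 0.0125
grip_force: 40.0
```

Run:
```python
from h import *
o=obs(); v=Ro.from_euler('z',-YAW).apply(o["ee_pos"]-S0)*1000; print(v, Ro.from_euler('z',-YAW).apply(o["force"]))
```

```text
6.05 [0.5297 0.024  0.2037] [3.141 0.    1.4  ] [-0.6 -5.  -4.1] 0.0125 [-0.02  0.28  1.61 -0.    1.26  0.15]
[ 3.35599527e+01 -7.21012239e-02  2.03735929e+02] [ 0.27606815 -5.04612337 -4.14273793]
```

Call:
{"fn": "shift_gripper", "kwargs": {
  "plan": [0, 0.0082, -0.0048, 0, 0, 0, 0, 0.0087, -0.0038, 0, 0, 0, 0, 0.009, -0.003, 0, 0, 0, 0, 0.0093, -0.0021, 0, 0, 0, 0, 0.0094, -0.0012, 0, 0, 0, 0, 0.0095, -0.0002, 0, 0, 0, 0, 0.0094, 0.0008, 0, 0, 0, 0, 0.0094, 0.0017, 0, 0, 0, 0, 0.0091, 0.0026, 0, 0, 0, 0, 0.003, 0.001, 0, 0, 0]
}}

```text
time_s: 7.05
ee_pos: [0.6136, 0.0089, 0.211]
eef_rot: [-3.141, 0.001, 1.399]
force: [-14.4, -4.6, 4.3]
grip_width: 0.0132
grip_force: 40.0
```

Run:
```python
from h import *
o=obs(); v=Ro.from_euler('z',-YAW).apply(o["ee_pos"]-S0)*1000; print(v, Ro.from_euler('z',-YAW).apply(o["force"]))
```

```text
7.05 [0.6136 0.0089 0.211 ] [-3.141e+00  1.000e-03  1.399e+00] [-14.4  -4.6   4.3] 0.0132 [-0.04  0.46  1.35 -0.    1.34  0.13]
[118.81578268  -0.53177165 211.03290513] [-13.43351871  -7.02884591   4.27616686]
```

Call:
{"fn": "shift_gripper", "kwargs": {
  "plan": [0, 0, 0, 0, 0, 0, 0, 0, 0, 0, 0, 0, 0, 0, 0, 0, 0, 0, 0, 0, 0, 0, 0, 0, 0, 0, -0.02, 0, 0, 0, 0, 0, -0.03, 0, 0, 0, 0, 0, -0.03, 0, 0, 0],
  "aperture": 0.05
}}

```text
time_s: 7.75
ee_pos: [0.6124, 0.0101, 0.293]
eef_rot: [-3.141, -0.0, 1.4]
force: [0.2, -0.4, 0.3]
grip_width: 0.0501
grip_force: 0.0
```

Call:
{"fn": "shift_gripper", "kwargs": {
  "plan": [-0.032, 0.006, 0, 0, 0, -0.143, -0.032, 0.006, 0, 0, 0, 0, -0.032, 0.006, 0, 0, 0, 0, 0, 0, 0, 0, 0, 0],
  "aperture": 0.094
}}

```text
time_s: 8.15
ee_pos: [0.6233, -0.0901, 0.2917]
eef_rot: [3.142, 0.0, 1.54]
force: [-0.8, -0.4, -0.2]
grip_width: 0.0787
grip_force: 0.0
```

Run:
```python
from h import *
obs()
s=ctrl.camera("scene"); d=ctrl.camera("side")
a=s["pixels"][180:400,160:500]; b=d["pixels"][160:370,190:460]
cv2.imwrite("pics/c3.png",np.hstack([cv2.resize(a,(400,300)),cv2.resize(b,(400,300))]))
X=tri(s,[(472,283)],d,[(400,318)]); print(X)
```

```text
8.15 [ 0.6233 -0.0901  0.2917] [3.142 0.    1.54 ] [-0.8 -0.4 -0.2] 0.0787 [-0.2   0.45  1.17 -0.    1.52 -0.17]
(array([[ 0.65598489, -0.40441   ,  0.09186732]]), array([0.57386298]), array([0.58176696]))
```

View pics/c3.png

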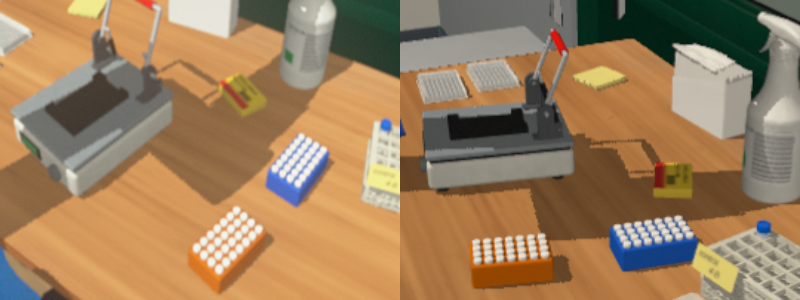

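The bail stays open (bar at crop (145,0) and (558,40)). The blue block is untouched, and the nearest rack corner is roughly (0.656,-0.404,0.09). Now turn and go above the blue block.

Call:
{"fn": "shift_gripper", "kwargs": {
  "plan": [0, 0, 0, 0, 0, -0.1425, 0, 0, 0, 0, 0, -0.1425, 0, 0, 0, 0, 0, -0.1425, 0, 0, 0, 0, 0, -0.1425, 0, 0, 0, 0, 0, -0.1425, 0, 0, 0, 0, 0, -0.1425, 0, 0, 0, 0, 0, -0.1425, 0, 0, 0, 0, 0, -0.1425, 0, 0, 0, 0, 0, -0.1425, 0, 0, 0, 0, 0, -0.1425]
}}

```text
time_s: 9.25
ee_pos: [0.6232, -0.0855, 0.2921]
eef_rot: [3.141, 0.0, 2.975]
force: [0.0, -0.1, -0.2]
grip_width: 0.094
grip_force: 0.0
```

Call:
{"fn": "shift_gripper", "kwargs": {
  "plan": [-0.0065, -0.037, 0.005, 0, 0, 0, -0.0065, -0.037, 0.005, 0, 0, 0, -0.0065, -0.037, 0.005, 0, 0, 0, -0.0065, -0.037, 0.005, 0, 0, 0, -0.0065, -0.037, 0.005, 0, 0, 0, -0.0065, -0.037, 0.005, 0, 0, 0, 0, 0, 0, 0, 0, 0, 0, 0, 0, 0, 0, 0]
}}

```text
time_s: 10.05
ee_pos: [0.6235, -0.3117, 0.2615]
eef_rot: [3.141, -0.0, 2.968]
force: [0.5, 0.5, -0.7]
grip_width: 0.0939
grip_force: 0.0
```

Run:
```python
from h import *
obs()
c=ctrl.camera("wrist"); cv2.imwrite("pics/w4.png",c["pixels"])
p=P(c)@[0.622,-.315,.04,1]; print(c["fx"],p[:2]/p[2]*c["fx"]+[c["cx"],c["cy"]])
```

```text
10.05 [ 0.6235 -0.3117  0.2615] [ 3.141 -0.     2.968] [ 0.5  0.5 -0.7] 0.0939 [-0.52  0.63  0.97  0.    1.54 -1.91]
353.23091848250556 [316.86891565 210.31511804]
```

View pics/w4.png

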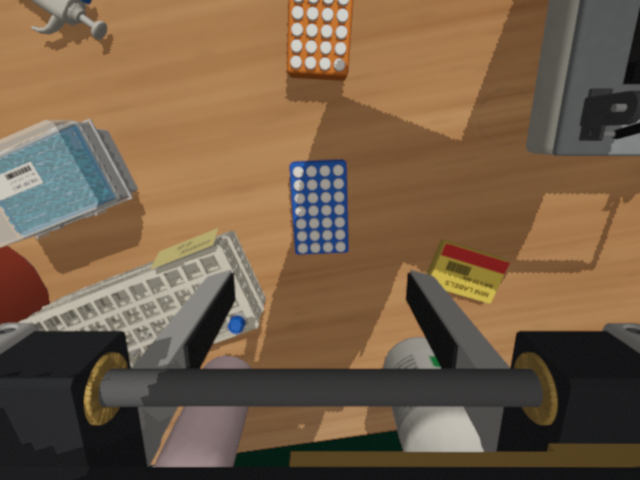

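The wrist view shows the blue block with its top rim corners at about (291,162), (345,160), (349,252) and (296,254). The rack is lower left, ending at (262,305). Next I'll compute the grasp.

Run:
```python
from h import *
c=ctrl.camera("wrist"); s=ctrl.camera("scene")
im=c["pixels"].astype(int); 
hsv=cv2.cvtColor(c["pixels"],cv2.COLOR_BGR2HSV); m=cv2.inRange(hsv,(105,110,60),(130,255,255)); m[:140]=0;m[275:]=0;m[:,:270]=0;m[:,370:]=0
pts=np.argwhere(m>0)[:,::-1].astype(np.float32); r=cv2.minAreaRect(pts); bx=cv2.boxPoints(r); print(r,bx.round(1).tolist())
for uv in (bx,[(291,162),(345,160),(349,252),(296,254)],[(298,172),(338,170),(342,247),(302,248)]):
    X=plane(c,uv,.038); print(X[:,:2].round(4).tolist(),X.mean(0).round(4))
    X=np.array(sorted(X.tolist(),key=lambda v:v[0])); l=X[2:].mean(0)-X[:2].mean(0); print("yaw",np.arctan2(l[1],l[0]),np.linalg.norm(l))
ca=np.array([(298,172),(338,170),(342,247),(302,248)],float)
sc=np.array([(695,334),(640,303),(703,238),(765,266)])/2.8+[165,195]
X,a,b=tri(c,ca,s,sc); print(X.round(4),a,b)
```

```text
((318.2699890136719, 206.33880615234375), (92.33097076416016, 55.46046447753906), 88.63607025146484) [[289.3999938964844, 160.8000030517578], [344.8999938964844, 159.5], [347.1000061035156, 251.8000030517578], [291.6000061035156, 253.1999969482422]]
[[0.5652, -0.3338], [0.574, -0.2757], [0.6761, -0.289], [0.6668, -0.3515]] [ 0.6205 -0.3125  0.038 ]
yaw -0.15134654599149516 0.10299047560127512
[[0.5667, -0.3324], [0.5745, -0.2757], [0.6767, -0.2869], [0.6687, -0.3468]] [ 0.6216 -0.3104  0.038 ]
yaw -0.12515487385902618 0.10284858032253541
[[0.5783, -0.3271], [0.5836, -0.2846], [0.6694, -0.2938], [0.6628, -0.3387]] [ 0.6235 -0.3111  0.038 ]
yaw -0.12201015048259274 0.08580296650232858
[[ 0.5788 -0.328   0.0351]
 [ 0.5839 -0.2852  0.0362]
 [ 0.6714 -0.2953  0.0337]
 [ 0.6653 -0.3427  0.035 ]] [0.709273   0.66895747 1.37223968 3.40209683] [0.40142033 0.37287196 0.75429468 1.90104761]
```

Call:
{"fn": "shift_gripper", "kwargs": {
  "plan": [0.002, 0, 0.035, 0, 0, -0.034, 0, 0, 0.035, 0, 0, 0, 0, 0, 0.035, 0, 0, 0, 0, 0, 0.035, 0, 0, 0, 0, 0, 0.035, 0, 0, 0, 0, 0, 0.03, 0, 0, 0, 0, 0, 0.0225, 0, 0, 0, 0, 0, 0, 0, 0, 0]
}}

```text
time_s: 11.0
ee_pos: [0.6203, -0.3101, 0.0314]
eef_rot: [3.14, -0.005, 3.003]
force: [-0.2, 0.4, -0.4]
grip_width: 0.094
grip_force: 0.0
```

Call:
{"fn": "shift_gripper", "kwargs": {
  "plan": [0, 0, 0, 0, 0, 0, 0, 0, 0, 0, 0, 0, 0, 0, 0, 0, 0, 0, 0, 0, 0, 0, 0, 0, 0, 0, 0, 0, 0, 0, 0, 0, 0, 0, 0, 0],
  "aperture": 0.0,
  "clamp_n": 30
}}

```text
time_s: 11.6
ee_pos: [0.6215, -0.3121, 0.0352]
eef_rot: [-3.141, 0.001, 3.002]
force: [-0.5, 1.5, 5.8]
grip_width: 0.0617
grip_force: 30.0
```

```bash
python3 -c "
from h import *
obs()"
```

```text
11.6 [ 0.6215 -0.3121  0.0352] [-3.141e+00  1.000e-03  3.002e+00] [-0.5  1.5  5.8] 0.0617 [-0.52  0.81  1.2   0.    1.13 -1.95]
```

Call:
{"fn": "shift_gripper", "kwargs": {
  "plan": [0, 0, -0.01, 0, 0, 0, 0, 0, -0.035, 0, 0, 0, 0, 0, -0.04, 0, 0, 0, 0, 0, -0.04, 0, 0, 0, 0, 0, -0.04, 0, 0, 0.032, 0.03, 0, 0, 0, 0, 0, 0.038, 0, 0, 0, 0, 0, 0.038, 0, 0, 0, 0, 0, 0.038, 0, 0, 0, 0, 0, 0.038, 0, 0, 0, 0, 0]
}}

```text
time_s: 12.6
ee_pos: [0.4402, -0.2804, 0.1996]
eef_rot: [-3.141, 0.0, 2.97]
force: [0.6, -0.5, -0.0]
grip_width: 0.0619
grip_force: 30.0
```

Call:
{"fn": "shift_gripper", "kwargs": {
  "plan": [0, 0.03, 0, 0, 0, 0, 0, 0.04, 0, 0, 0, 0, 0, 0.04, 0, 0, 0, 0, 0, 0.04, 0, 0, 0, 0, 0, 0.04, 0, 0, 0, 0, 0, 0.04, 0, 0, 0, 0, 0, 0.04, 0, 0, 0, 0, 0, 0.03, 0, 0, 0, 0, 0, 0, 0, 0, 0, 0, 0, 0, 0, 0, 0, 0]
}}

```text
time_s: 13.6
ee_pos: [0.4931, 0.0149, 0.1996]
eef_rot: [-3.141, 0.0, 2.971]
force: [0.4, -0.4, -1.9]
grip_width: 0.062
grip_force: 30.0
```

Run:
```python
from h import *
to(sh(0,0,.2),np.pi+YAW)
c=ctrl.camera("wrist"); cv2.imwrite("pics/w5.png",c["pixels"])
```

```text
13.6 [0.4931 0.0149 0.1996] [-3.141  0.     2.971] [ 0.4 -0.4 -1.9] 0.062 [-0.04  0.2   1.71 -0.    1.23 -1.44]
shift [-0.0009  0.0153 -0.0004] turn [-0.0002  0.      0.0015]
```

View pics/w5.png

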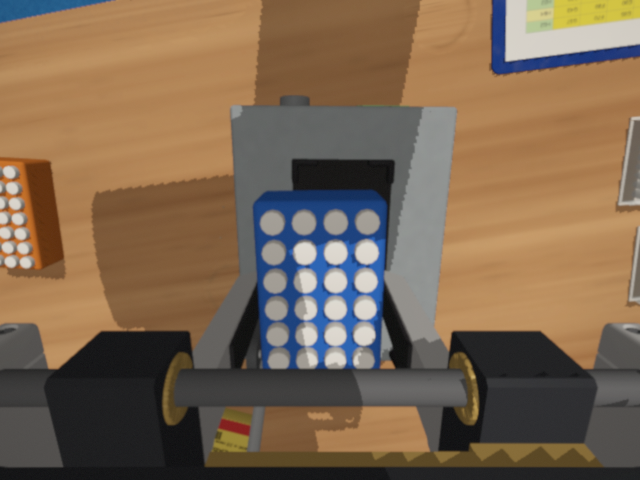

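The wrist view shows the block level in the grip, with its front top edge at v≈205, bottom edge v≈191, and sides u≈257 and 385. The nest's front corners are at (293,160) and (394,160). I'll compute the block's place in the grip and check the nest.

Run:
```python
from h import *
c=ctrl.camera("wrist"); o=obs()
inv=Ro.from_euler('z',-YAW)
zb=o["ee_pos"][2]-.0352
for nm,uv,z in (("top edge",[(257,205),(385,203)],zb+.04),("bot edge",[(260,192),(383,190)],zb),("caps",[(272,222),(368,222)],zb+.04),("caps4",[(276,308),(365,308)],zb+.04)):
    X=plane(c,uv,z); print(nm,(inv.apply(X-o["ee_pos"])*1000).round(1).tolist())
X=plane(c,[(293,160),(394,160)],.0745); print("nest",(inv.apply(X-S0)*1000).round(1).tolist())
X=plane(c,[(232,107),(455,108)],.070); print("platform",(inv.apply(X-S0)*1000).round(1).tolist())
```

```text
13.7 [0.4931 0.0139 0.1995] [-3.141  0.     2.969] [-0.6  0.1 -1.3] 0.0618 [-0.05  0.2   1.71 -0.    1.23 -1.44]
top edge [[-49.6, -27.0, 4.8], [-50.5, 29.3, 4.8]]
bot edge [[-49.2, -32.3, -35.2], [-50.4, 35.1, -35.2]]
caps [[-41.9, -20.7, 4.8], [-41.9, 22.1, 4.8]]
caps4 [[0.3, -20.3, 4.8], [0.3, 22.2, 4.8]]
nest [[-61.6, -37.1, 74.5], [-61.6, 42.2, 74.5]]
platform [[-101.1, -83.3, 70.0], [-100.3, 87.6, 70.0]]
```

Call:
{"fn": "shift_gripper", "kwargs": {
  "plan": [0, 0.008, 0, 0, 0, 0, 0, 0.008, 0, 0, 0, 0, 0, 0, 0.03, 0, 0, 0, 0, 0, 0.03, 0, 0, 0, 0, 0, 0, 0, 0, 0, 0, 0, 0, 0, 0, 0, 0, 0, 0, 0, 0, 0, 0, 0, 0, 0, 0, 0]
}}

```text
time_s: 14.5
ee_pos: [0.4966, 0.0305, 0.1407]
eef_rot: [3.141, 0.002, 2.97]
force: [0.7, 0.8, -2.3]
grip_width: 0.0618
grip_force: 30.0
```

Run:
```python
from h import *
to(sh(-.0008,.0005,.125),np.pi+YAW)
```

```text
14.5 [0.4966 0.0305 0.1407] [3.141e+00 2.000e-03 2.970e+00] [ 0.7  0.8 -2.3] 0.0618 [-0.01  0.28  1.77 -0.    1.1  -1.41]
shift [ 0.0007 -0.0002  0.0157] turn [0.0003 0.0021 0.0002]
```

Call:
{"fn": "shift_gripper", "kwargs": {
  "plan": [0.0008, 0, 0.01, 0, 0, 0, 0, 0, 0.009, 0, 0, 0, 0, 0, 0.005, 0, 0, 0, 0, 0, 0.003, 0, 0, 0, 0, 0, 0.003, 0, 0, 0, 0, 0, 0.002, 0, 0, 0, 0, 0, 0, 0, 0, 0, 0, 0, 0, 0, 0, 0]
}}

```text
time_s: 15.3
ee_pos: [0.4952, 0.0306, 0.1075]
eef_rot: [3.142, 0.0, 2.97]
force: [-0.2, 0.8, -1.4]
grip_width: 0.0618
grip_force: 30.0
```

No contact below the guide-top level, so the block is between the guides. Lower to touch.

Call:
{"fn": "shift_gripper", "kwargs": {
  "plan": [0, 0, 0.001, 0, 0, 0, 0, 0, 0.001, 0, 0, 0, 0, 0, 0.001, 0, 0, 0, 0, 0, 0, 0, 0, 0, 0, 0, 0, 0, 0, 0]
}}

```text
time_s: 15.8
ee_pos: [0.4952, 0.0306, 0.1051]
eef_rot: [-3.142, 0.0, 2.97]
force: [-4.9, -0.1, 8.9]
grip_width: 0.0619
grip_force: 30.0
```

Call:
{"fn": "shift_gripper", "kwargs": {
  "plan": [0, 0, 0, 0, 0, 0, 0, 0, 0, 0, 0, 0, 0, 0, 0, 0, 0, 0, 0, 0, 0, 0, 0, 0, 0, 0, -0.02, 0, 0, 0, 0, 0, -0.04, 0, 0, 0, 0, 0, -0.04, 0, 0, 0, 0, 0, -0.05, 0, 0, 0, 0, 0, -0.02, 0, 0, 0, 0, 0, 0, 0, 0, 0],
  "aperture": 0.094
}}

```text
time_s: 16.8
ee_pos: [0.496, 0.0306, 0.2773]
eef_rot: [3.141, 0.005, 2.97]
force: [0.8, -0.6, -0.4]
grip_width: 0.0939
grip_force: 0.0
```

Run:
```python
from h import *
to(sh(.118,0,.30),np.pi/2+YAW,True)
c=ctrl.camera("wrist"); cv2.imwrite("pics/w6.png",c["pixels"])
hsv=cv2.cvtColor(c["pixels"],cv2.COLOR_BGR2HSV); m=cv2.inRange(hsv,(105,110,50),(130,255,255)); m[320:]=0
n,l,st,ce=cv2.connectedComponentsWithStats(m); k=1+np.argmax(st[1:,4])
for k in range(1,n):
    if st[k,4]>150: print(st[k])
s=ctrl.camera("scene"); d=ctrl.camera("side")
for nm,c in (("scene",s),("side",d)):
    hsv=cv2.cvtColor(c["pixels"],cv2.COLOR_BGR2HSV); m=cv2.inRange(hsv,(105,110,50),(130,255,255))
    n,l,st,ce=cv2.connectedComponentsWithStats(cv2.morphologyEx(m,cv2.MORPH_CLOSE,np.ones((5,5))))
    W=np.array([sh(a,b,z) for z in (.07,.11) for a in (-.052,.052) for b in (-.031,.031)])
    q=np.c_[W,np.ones(8)]@P(c).T; q=q[:,:2]/q[:,2:]; r2=(q**2).sum(1,keepdims=True); q=q*(1+c["k1"]*r2)*c["fx"]+[c["cx"],c["cy"]]
    print(nm,"expected",q.min(0).round(),q.max(0).round())
    for k in range(1,n):
        if st[k,4]>150: print(st[k,:2],st[k,:2]+st[k,2:4],st[k,4])
```

```text
16.8 [0.496  0.0306 0.2773] [3.141 0.005 2.97 ] [ 0.8 -0.6 -0.4] 0.0939 [-0.01  0.14  1.6  -0.    1.4  -1.41]
shift [-0.0007  0.1187 -0.0227] turn [0.0048 0.0035 1.571 ]
[ 444    0  196   83 2268]
[ 286  163   68  108 3216]
scene expected [202. 222.] [264. 275.]
[205 238] [263 273] 774
[ 27 240] [145 323] 599
[100 353] [195 452] 3104
side expected [225. 225.] [273. 256.]
[127 220] [193 269] 404
[226 230] [273 256] 934
```

Call:
{"fn": "shift_gripper", "kwargs": {
  "plan": [0, 0, -0.02, 0, 0, 0.145, 0, 0, 0, 0, 0, 0.145, 0, 0, 0, 0, 0, 0.145, 0, 0, 0, 0, 0, 0.145, 0, 0, 0, 0, 0, 0.145, 0, 0, 0, 0, 0, 0.145, 0, 0, 0, 0, 0, 0.145, 0, 0, 0, 0, 0, 0.145, 0, 0, 0, 0, 0, 0.145, 0, 0, 0, 0, 0, 0.145]
}}

```text
time_s: 17.95
ee_pos: [0.4948, 0.0306, 0.2926]
eef_rot: [-3.139, 0.0, 1.514]
force: [-0.3, 0.4, -0.1]
grip_width: 0.0938
grip_force: 0.0
```

Call:
{"fn": "shift_gripper", "kwargs": {
  "plan": [0, 0, 0, 0, 0, 0.121, 0, 0.04, 0, 0, 0, 0, 0, 0.04, 0, 0, 0, 0, 0, 0.038, 0, 0, 0, 0, 0, 0, 0, 0, 0, 0, 0, 0, 0, 0, 0, 0, 0, 0, 0, 0, 0, 0]
}}

```text
time_s: 18.65
ee_pos: [0.6107, 0.0106, 0.2938]
eef_rot: [-3.141, 0.0, 1.399]
force: [-0.2, -0.4, -0.6]
grip_width: 0.0941
grip_force: 0.0
```

Run:
```python
from h import *
to(sh(.1185,0,.220),np.pi/2+YAW)
s=ctrl.camera("scene"); d=ctrl.camera("side"); R=[]
for c,(u0,u1,v0,v1) in ((s,(210,330,140,260)),(d,(230,330,150,260))):
    hsv=cv2.cvtColor(c["pixels"],cv2.COLOR_BGR2HSV); m=cv2.inRange(hsv,(0,170,80),(6,255,255))|cv2.inRange(hsv,(174,170,80),(180,255,255))
    k=np.zeros_like(m); k[v0:v1,u0:u1]=m[v0:v1,u0:u1]; p=np.argwhere(k>0)[:,::-1]; R.append(p.mean(0)); print(len(p),p.min(0),p.max(0))
X=tri(s,[R[0]],d,[R[1]]); print(X, Ro.from_euler('z',-YAW).apply(X[0]-S0))
```

```text
18.65 [0.6107 0.0106 0.2938] [-3.141  0.     1.399] [-0.2 -0.4 -0.6] 0.0941 [-0.04  0.4   1.23  0.    1.51  0.13]
shift [-0.0006  0.0029  0.0738] turn [-0.0011  0.0001  0.0002]
161 [258 167] [288 185]
87 [292 181] [303 198]
(array([[0.61510532, 0.01557127, 0.20410027]]), array([0.10874565]), array([0.09494193])) [[0.11919199 0.00626379 0.20410027]]
```

Call:
{"fn": "shift_gripper", "kwargs": {
  "plan": [0, 0.003, 0.03, 0, 0, 0, 0, 0, 0.03, 0, 0, 0, 0, 0, 0.014, 0, 0, 0, 0, 0, 0, 0, 0, 0]
}}

```text
time_s: 19.15
ee_pos: [0.6136, 0.01, 0.2192]
eef_rot: [-3.139, 0.0, 1.399]
force: [0.6, 0.1, 0.1]
grip_width: 0.0941
grip_force: 0.0
```

Call:
{"fn": "shift_gripper", "kwargs": {
  "plan": [0, 0, 0, 0, 0, 0, 0, 0, 0, 0, 0, 0, 0, 0, 0, 0, 0, 0, 0, 0, 0, 0, 0, 0, 0, 0, 0, 0, 0, 0, 0, 0, 0, 0, 0, 0, 0, 0, 0, 0, 0, 0, 0, 0, 0, 0, 0, 0, 0, 0, 0, 0, 0, 0, 0, 0, 0, 0, 0, 0],
  "aperture": 0.0,
  "clamp_n": 40
}}

```text
time_s: 20.15
ee_pos: [0.6144, 0.0099, 0.2203]
eef_rot: [-3.142, -0.0, 1.399]
force: [0.6, 0.1, 0.1]
grip_width: 0.0175
grip_force: 0.0
```

Run:
```python
from h import *
o=obs(); print((Ro.from_euler('z',-YAW).apply(o["ee_pos"]-S0)*1000).round(1))
```

```text
20.15 [0.6144 0.0099 0.2203] [-3.142 -0.     1.399] [0.6 0.1 0.1] 0.0175 [-0.04  0.45  1.33  0.    1.36  0.13]
[119.4   0.5 220.3]
```

Call:
{"fn": "shift_gripper", "kwargs": {
  "plan": [0, 0, 0, 0, 0, 0, 0, 0, 0, 0, 0, 0, 0, -0.0036, -0.0015, 0, 0, 0, 0, -0.0091, -0.0026, 0, 0, 0, 0, -0.0094, -0.0017, 0, 0, 0, 0, -0.0094, -0.0008, 0, 0, 0, 0, -0.0095, 0.0002, 0, 0, 0, 0, -0.0094, 0.0012, 0, 0, 0, 0, -0.0093, 0.0021, 0, 0, 0, 0, -0.009, 0.003, 0, 0, 0]
}}

```text
time_s: 21.15
ee_pos: [0.5469, 0.0219, 0.2213]
eef_rot: [3.139, -0.001, 1.399]
force: [3.0, 2.2, 2.6]
grip_width: 0.0129
grip_force: 40.0
```

Run:
```python
from h import *
o=obs(); print((Ro.from_euler('z',-YAW).apply(o["ee_pos"]-S0)*1000).round(1),o["grip_force"])
```

```text
21.15 [0.5469 0.0219 0.2213] [ 3.139e+00 -1.000e-03  1.399e+00] [3.  2.2 2.6] 0.0129 [-0.03  0.3   1.54  0.    1.3   0.14]
[ 51.    0.8 221.3] 39.99844551086426
```

Call:
{"fn": "shift_gripper", "kwargs": {
  "plan": [0, -0.0087, 0.0038, 0, 0, 0, 0, -0.0082, 0.0048, 0, 0, 0, 0, -0.0078, 0.0055, 0, 0, 0, 0, -0.0071, 0.0063, 0, 0, 0, 0, -0.0065, 0.0069, 0, 0, 0, 0, -0.0057, 0.0076, 0, 0, 0, 0, -0.005, 0.0081, 0, 0, 0, 0, -0.0041, 0.0085, 0, 0, 0, 0, -0.0033, 0.0089, 0, 0, 0, 0, -0.0023, 0.0092, 0, 0, 0]
}}

```text
time_s: 22.15
ee_pos: [0.4871, 0.0326, 0.1495]
eef_rot: [-3.138, -0.001, 1.399]
force: [-1.1, 6.6, -6.4]
grip_width: 0.0129
grip_force: 40.0
```

Run:
```python
from h import *
o=obs(); print((Ro.from_euler('z',-YAW).apply(o["ee_pos"]-S0)*1000).round(1),o["grip_force"])
```

```text
22.15 [0.4871 0.0326 0.1495] [-3.138e+00 -1.000e-03  1.399e+00] [-1.1  6.6 -6.4] 0.0129 [-0.01  0.25  1.78  0.    1.12  0.16]
[ -9.8   1.1 149.5] 39.99617099761963
```

Call:
{"fn": "shift_gripper", "kwargs": {
  "plan": [0, -0.0005, 0.007, 0, 0, 0, 0, 0, 0.004, 0, 0, 0, 0, 0, 0, 0, 0, 0, 0, 0, 0, 0, 0, 0]
}}

```text
time_s: 22.55
ee_pos: [0.4859, 0.0328, 0.1379]
eef_rot: [-3.135, -0.001, 1.399]
force: [-7.0, 9.5, -7.4]
grip_width: 0.0131
grip_force: 40.0
```

Call:
{"fn": "shift_gripper", "kwargs": {
  "plan": [0, 0, 0, 0, 0, 0, 0, 0, 0, 0, 0, 0, 0, 0, 0, 0, 0, 0, 0, 0, 0, 0, 0, 0, 0, 0, 0, 0, 0, 0, 0, 0, -0.02, 0, 0, 0, 0, 0, -0.03, 0, 0, 0, 0, 0, -0.05, 0, 0, 0, 0, 0, -0.05, 0, 0, 0, 0, 0, 0, 0, 0, 0],
  "aperture": 0.06
}}

```text
time_s: 23.55
ee_pos: [0.4899, 0.0317, 0.2964]
eef_rot: [3.131, -0.002, 1.399]
force: [0.3, -0.2, -0.3]
grip_width: 0.0601
grip_force: 0.0
```

Run:
```python
from h import *
o=obs()
s=ctrl.camera("scene"); d=ctrl.camera("side"); R=[];ends=[]
for c,(u0,u1,v0,v1) in ((s,(190,330,140,290)),(d,(210,330,150,280))):
    hsv=cv2.cvtColor(c["pixels"],cv2.COLOR_BGR2HSV); m=cv2.inRange(hsv,(0,170,80),(6,255,255))|cv2.inRange(hsv,(174,170,80),(180,255,255))
    k=np.zeros_like(m); k[v0:v1,u0:u1]=m[v0:v1,u0:u1]; p=np.argwhere(k>0)[:,::-1]; R.append(p.mean(0)); print(len(p),p.min(0),p.max(0))
    m=cv2.inRange(hsv,(105,110,50),(130,255,255)); n,l,st,ce=cv2.connectedComponentsWithStats(cv2.morphologyEx(m,cv2.MORPH_CLOSE,np.ones((5,5))))
    print([(st[k,:2].tolist(),(st[k,:2]+st[k,2:4]).tolist()) for k in range(1,n) if st[k,4]>150])
X=tri(s,[R[0]],d,[R[1]]); print(X, Ro.from_euler('z',-YAW).apply(X[0]-S0))
```

```text
23.55 [0.4899 0.0317 0.2964] [ 3.131e+00 -2.000e-03  1.399e+00] [ 0.3 -0.2 -0.3] 0.0601 [-0.01  0.11  1.58 -0.    1.43  0.16]
161 [212 229] [242 250]
[([27, 240], [145, 323]), ([205, 249], [262, 273]), ([100, 354], [195, 452])]
90 [239 221] [247 238]
[([127, 220], [193, 272]), ([226, 230], [273, 256])]
(array([[0.4854813 , 0.03566502, 0.11782379]]), array([0.18474181]), array([0.1541848])) [[-0.01195846  0.00387548  0.11782379]]
```

The bar is at about z = 0.118 m (q ≈ 0.2), bearing on the block. The block hasn't moved and the robot is clear.

```bash
python3 -c "
from station import ctrl
print(ctrl.hand_in())"
```

```text
the job is handed in; nothing more can be done
None
```

The job is handed in: the blue block sits in the nest with the bail's red bar closed down on it, and the arm never went near the orange block or the label pack; the robot clock stood at about 24 s of the 72 s allowed, and no verdict was shown.

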